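Set a test panel on the weighing platform with a flat lifter

ROBOT

A 6-joint arm with a two-finger parallel gripper is mounted at the origin on a cart in front of the work surface, level with it; the furniture and walls round the work are solid. World frame = base frame: x ahead of the robot, y to its left, z up, the work surface at z = 0. Lengths are in m, angles in rad, forces in N, time in s.
With the tool pointing down it reaches from about 0.325 to 0.775 m from the base axis. Payload 5.5 kg.
Tool frame: the origin (TCP) lies midway between the tips of the shut fingers; the grasp point (between the pads) lies manip.grip_depth behind it (manip.grip_depth is the distance from the TCP to the grasp point, in m); z points along the fingers, y is the line along which they close (so a half turn about z gives the same grasp; the last joint's range is limited). The gripper opens to 88 mm and grips with 3 to 60 N. Pads are 20 mm wide; open, the fingers measure 115 mm over their backs; the gripper's body (75 mm by 178 mm) begins 61 mm behind the grasp point.
Start: joints at [-0.057, 0.091, 1.231, -0, 1.82, -0.057], TCP at [0.6, -0, 0.223] pointing down, gripper open.
Joint ranges: [-2.87, 2.87], [-0.86, 2.18], [0.17, 2.46], [-1.51, 4.65], [0.06, 2.69], [-2.65, 2.65]. Speed limits (rad/s): [2.57, 2.57, 3.01, 3.14, 3.14, 3.14].

INTERFACE

Orientations are given as a unit quaternion [w, x, y, z].
In Python, from rig import manip, effector, solve_ik, camera, finish_job, nets, status gives the robot as it stands. The module is installed in compiled form; this text tells all that it offers. Calls block until the motion is done:
- manip.goto(position, orientation): joint-space move of the TCP to a pose.
- manip.move_l(position, attitude=None, feed=0.15, threshold=None): straight line of the TCP; attitude=None keeps the orientation; feed is the mean speed in m/s. With threshold (N) it stops when the force on the tool has changed by that much, and returns True; else False.
- manip.goto_joints(angles): joint-space move.
- effector.move_gripper(opening, f_grip=None): finger opening in m; f_grip is the grip in N (None keeps the last); returns when the fingers have stopped.
- manip.pause(seconds).
- solve_ik(position, orientation): joint angles nearest the present ones, or None.
- camera(name): name is "scene" or "side" or "wrist"; returns a dict with "image" (420x560x3 uint8, blue, green, red), "vertical_fov" (degrees; the focal length in pixels is half the picture's height over the tangent of half this angle, whatever the lens; pixels are square), "cx", "cy" (the principal point, pixels), "view" (4x4, takes a point from world to camera coordinates); the wrist camera has in their place "mount" (4x4, takes a point from camera to tool coordinates, whose origin is the TCP and whose axes are the flange's). Camera axes: x right, y up, looking along -z (the intrinsics and any distortion apply to the point x, -y, -z); pixel columns grow to the right and rows downward; lengths in m; the calibration is good to about 2 mm. A picture is of the moment at which its call begins: read the wrist's pose just before it. There is no depth.
A pose or a line that the arm cannot do raises manip.PlanningError and nothing moves.
- finish_job(): hands the job in; it is judged then, once.
Trained networks look in a picture, given as the dict that the camera call returned (one of the last four; its "shot" number tells which), for a name from the list of things; names that differ only in an ending like _2 or _b are one class to them, and where a whole thing is asked for, a point or a joint stands for the part that bears it (a point fixed in the world has none). Each returns a list of dicts, best first, with "conf" (0 to 1); they miss things now and then, are a little off and sometimes report something else, mostly with a low value. They report only what shows in the picture. A call takes as long as a camera call.
- nets.masks_of(picture, name): "mask" (420x560 bool, what is visible of it) and "extent" ([left, top, right, bottom] in pixels, round what is visible of it).
Readings, each from a call of its own:
- status.read_time_s(): time.
- status.read_joints(): joint angles.
- status.read_joint_velocities(): joint speeds.
- status.read_tau(): joint torques, N m.
- status.read_tcp_pos(): TCP position.
- status.read_orientation(): TCP orientation.
- status.read_contact_force(): force on the tool from outside, world axes, zero at the start.
- status.read_torque(): the same for the moment, N m.
- status.read_opening(): finger opening in m.
- status.read_grasp_force(): force on a finger pad.
Only numpy, scipy, OpenCV 4.12 (cv2) and the standard library are available. Lean on these libraries where they do the work, as an engineer would, in place of code of your own. Each camera call takes 0.05 s, during which the arm holds its last target. There are 200 camera calls.

TASK

Put the rectangular test panel on the weighing platform: take the flat lifter by its upright handle, slide its blade under the panel between the two bars that carry it, lift it, and set it down centred and square across the two bars of the platform. Then draw the blade out and leave the lifter standing flat on the bare table. Do not touch the panel with the gripper or arm, and leave the round plate where it is.

Things in the scene. Friction and masses are not known exactly. Their poses are not given: they have to be found in the camera images.
- lifter_grip (a point): Lifter, 0.18 kg, flat on the table: level steel blade 124 x 46 x 4 mm with an upright black handle. Point: grip centre on the handle, 60 mm above the blade's underside, 30 mm below the handle's top. x points forward along the blade, which runs from 23 mm behind to 101 mm ahead of this point; z up. Handle 20 mm thick along x, 36 mm along y; gripped across x (fingers before and behind it) it does not pitch.
- panel: Rectangular aluminium panel, 80 (x) by 130 (y) by 4 mm, 0.12 kg, loose. Origin: centre of its underside, 50 mm above the table; z up, x away from the robot. Lies centred, square within 3 deg, on two wooden bars of a rest; bars run along x, 90 mm long, inner faces 40 mm either side of its centre line. Channel under it is open at both ends, z = 10 to 50 mm: slide the blade in along +x, centred.
- disc: Round aluminium plate, 110 mm diameter, 4 mm thick, loose, on a second rest of the same kind; not to be moved. Origin: centre of its underside.
- scale: Weighing platform, fixed: grey base 108 (x) by 132 (y) by 15 mm with two steel bars. Origin: centre of its underside, on the table; x away from the robot. Bars run along x, 90 mm long, 16 mm wide, tops 50 mm above the table, inner faces 40 mm either side of centre; channel between them open from z = 15 to 50 mm. Stands beside the two rests, in any order; the table on its robot side is bare.

How it is judged:
By the outcome, as a careful person would: the job done as asked, in the order asked, and still so for the second after the job is handed in, with the robot touching nothing.
It also fails if it takes over 58 s, if anything falls off the work surface, if the arm or the gripper's body presses on something with over 40 N, if the wrist force passes 120 N, or if a joint passes its speed limit or range.

## Working session

There is one attempt and no reset: what is moved stays moved. The work goes in short steps, each a Python script; the robot and the scene stay as the last script left them, time stands still between calls to the robot, and variables do not carry over. Pictures are saved under pics/ and viewed, at most 10 in all, crops included, and the job is handed in when it is done.

```bash
mkdir -p pics
python3 - <<'E'
from rig import manip, effector, solve_ik, camera, nets, status
import cv2, numpy as np
ims=[]
for n in ["scene","side"]:
    p=camera(n); ims.append(p["image"])
    print(n,{k:(v if not hasattr(v,'shape') else v.tolist()) for k,v in p.items() if k!="image"})
    for t in ["lifter_grip","panel","disc","scale"]:
        print(t,[(round(d["conf"],2),list(map(int,d["extent"])),int(d["mask"].sum())) for d in nets.masks_of(p,t)][:3])
cv2.imwrite("pics/a.png",ims[0]);cv2.imwrite("pics/b.png",ims[1])
print(manip.grip_depth,status.read_orientation(),status.read_time_s())
p=camera("wrist");print({k:(v if not hasattr(v,'shape') else v.tolist()) for k,v in p.items() if k!="image"})
E
```

```text
scene {'vertical_fov': 50.38913069748476, 'cx': 276.58129933361994, 'cy': 215.83193562183703, 'view': [[-0.920067271259866, -0.3910357639307023, -0.023816962097557442, 0.5402347517985451], [0.1815225801940333, -0.4794002884851353, 0.8586180269945826, -0.06295547094369748], [-0.3471682146109075, 0.7856630287391035, 0.512062336084557, -0.8546240826523103], [0.0, 0.0, 0.0, 1.0]], 'shot': 1}
lifter_grip [(0.56, [299, 191, 331, 258], 1369)]
panel [(0.58, [182, 242, 256, 299], 2380)]
disc [(0.72, [246, 172, 293, 194], 913)]
scale [(0.86, [212, 201, 283, 253], 2304)]
side {'vertical_fov': 53.09108968540298, 'cx': 275.75132378914475, 'cy': 213.05553217265805, 'view': [[-0.8352285168769857, -0.5497720733664682, 0.011999664237173805, 0.526108152736222], [0.26358699260145235, -0.3811065706760563, 0.8861600753356349, -0.1262600081870129], [-0.48261291106516413, 0.7433091208466842, 0.46322384323276916, -0.7680703266308189], [0.0, 0.0, 0.0, 1.0]], 'shot': 2}
lifter_grip [(0.79, [294, 196, 334, 261], 1214)]
panel [(0.6, [169, 227, 251, 277], 2020)]
disc [(0.58, [262, 175, 306, 197], 707)]
scale []
0.0187 [-3.26332289e-05  7.07104001e-01  7.07109561e-01 -8.88915872e-06] 0.5
{'vertical_fov': 59.629799268159076, 'cx': 281.0230746294599, 'cy': 207.31340841726436, 'mount': [[-0.0011114263130538754, 0.9572732875652542, 0.2891826717588008, 0.0783223255869485], [0.9999992047842293, 0.000891599093557667, 0.000891897955646269, 2.2178660198823863e-05], [0.0005959550801614745, 0.28918343307503636, -0.9572735172731333, -0.16141812265653865], [0.0, 0.0, 0.0, 1.0]], 'shot': 3}
```

View pics/a.png

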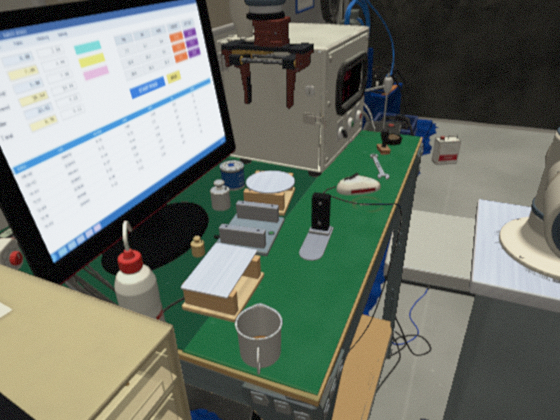

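View pics/b.png

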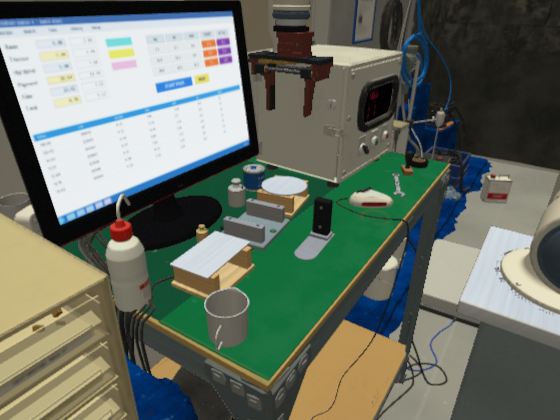

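The scene shows, from camera side (+y) to far: panel (220,275), scale (250,228), disc (270,183). The lifter's handle is at (320,210) and its blade points towards the camera, at (312,255). A monitor stands behind at larger x.

```bash
cat > h.py <<'E'
from rig import manip, effector, solve_ik, camera, nets, status
import cv2, numpy as np
from scipy.spatial.transform import Rotation as R
def cam(n):
    if n=="wrist":
        t=np.array(status.read_tcp_pos());q=np.array(status.read_orientation())
    p=camera(n)
    T=np.eye(4)
    if n=="wrist":
        T[:3,:3]=R.from_quat(q,scalar_first=True).as_matrix();T[:3,3]=t
        T=T@p["mount"]
    else: T=np.linalg.inv(p["view"])
    p["T"]=T; p["f"]=210/np.tan(np.radians(p["vertical_fov"]/2)); return p
def onplane(p,uv,z):
    uv=np.atleast_2d(uv).astype(float)
    d=np.c_[(uv[:,0]-p["cx"])/p["f"],-(uv[:,1]-p["cy"])/p["f"],-np.ones(len(uv))]@p["T"][:3,:3].T
    c=p["T"][:3,3]; return c+d*((z-c[2])/d[:,2])[:,None]
def proj(p,X):
    X=np.atleast_2d(X); c=(X-p["T"][:3,3])@p["T"][:3,:3]
    return np.c_[p["cx"]-p["f"]*c[:,0]/c[:,2], p["cy"]+p["f"]*c[:,1]/c[:,2]]
def mask(p,n):
    r=nets.masks_of(p,n); return (r[0]["mask"],r[0]["conf"]) if r else (None,0)
def contour(m):
    c=max(cv2.findContours(m.astype(np.uint8),cv2.RETR_EXTERNAL,cv2.CHAIN_APPROX_NONE)[0],key=cv2.contourArea);return c[:,0]
def rect(p,m,z):
    w=onplane(p,contour(m),z)[:,:2]; (c,s,a)=cv2.minAreaRect((w*1000).astype(np.float32))
    if s[0]>s[1]: s=s[::-1]; a-=90
    return np.round(c,1),np.round(s,1),round((a+45)%180-45,1)  # a: dir of short side, deg, mm
def down(yaw): # tool pointing down, tool y axis at world angle yaw
    y=np.array([np.cos(yaw),np.sin(yaw),0]);z=np.array([0,0,-1.]);return R.from_matrix(np.c_[np.cross(y,z),y,z]).as_quat(scalar_first=True)
E
python3 - <<'E'
from h import *
for n in ["scene","side"]:
    p=cam(n)
    for t,z in [("panel",.054),("disc",.054),("scale",.03),("lifter_grip",.004)]:
        m,c=mask(p,t)
        if m is not None: print(n,t,rect(p,m,z))
    if n=="scene":
        print("blade tip, blade back, mon base right/near, mon lower corner",onplane(p,[[312,255],[320,228],[208,215],[140,270]],0.0).round(3).tolist(), "handle top",onplane(p,[[320,195]],.09).round(3).tolist())
        print("mug, white thing",onplane(p,[[260,355],[358,190]],0.0).round(3).tolist())
for y in [-.1,0,.1,.2]: print(solve_ik([.45,y,.3],down(0)) is not None, solve_ik([.45,y,.3],down(np.pi/2)) is not None,solve_ik([.45,y,.3],down(np.pi)) is not None)
E
```

```text
scene panel (array([538.8, 348.1]), array([ 83.4, 133. ]), 5.0)
scene disc (array([590.9,  27.8]), array([107.7, 109.6]), 28.0)
scene scale (array([568.2, 175. ]), array([122.7, 194.7]), 8.0)
scene lifter_grip (array([455.8,  76.6]), array([ 56.9, 274.8]), 12.9)
blade tip, blade back, mon base right/near, mon lower corner [[0.433, 0.189, 0.0], [0.449, 0.092, 0.0], [0.698, 0.129, 0.0], [0.714, 0.349, 0.0]] handle top [[0.444, 0.113, 0.09]]
mug, white thing [[0.422, 0.45, 0.0], [0.417, -0.104, 0.0]]
side panel (array([537.2, 350.4]), array([ 82.2, 132.7]), 4.5)
side disc (array([591.1,  26.7]), array([107.6, 112.5]), 34.8)
side scale (array([566. , 177.6]), array([134.8, 187.1]), 7.3)
side lifter_grip (array([465.2,  71.6]), array([ 67.8, 290.4]), 19.3)
True True False
True True False
True True False
True True False
```

Run:
```python
from h import *
manip.goto([.48,.2,.30],down(0))
p=cam("wrist"); cv2.imwrite("pics/c.png",p["image"])
for t,z in [("panel",.054),("scale",.0325),("lifter_grip",.09),("disc",.054)]:
    m,c=mask(p,t)
    if m is not None: print(t,c,rect(p,m,z),m.sum()); np.save(f"m_{t}.npy",m)
import pickle; pickle.dump(p,open("c.pkl","wb")); print(status.read_time_s(),proj(p,[[.5388,.3481,.054],[.568,.176,.05],[.447,.115,.09]]))
```

```text
panel 0.92 (array([540.7, 326.3]), array([79.2, 91.4]), 4.3) 7234
lifter_grip 0.71 (array([448.7, 160.4]), array([ 43.1, 121.1]), -0.3) 3683
disc 0.65 (array([573.5,  17.5]), array([ 70.4, 106.8]), 20.2) 3083
2.2667 [[339.25673766  23.16792156]
 [357.45529688 188.44545092]
 [251.0699752  251.43097159]]
```

View pics/c.png

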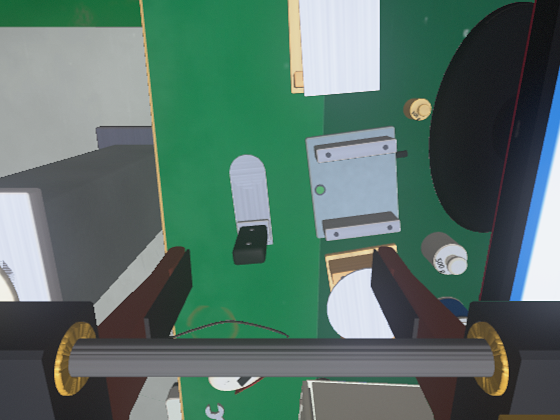

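The wrist view shows the panel's lower part (340,50), the scale (355,185), and the lifter with its handle at (251,243) and blade tip at (247,157). I enlarge the lifter and scale.

Run:
```python
import cv2
i=cv2.imread("pics/c.png")[115:275,215:420]
cv2.imwrite("pics/d.png",cv2.resize(i,None,fx=3.7,fy=3.7,interpolation=cv2.INTER_CUBIC))
```

```text
(no output)
```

View pics/d.png

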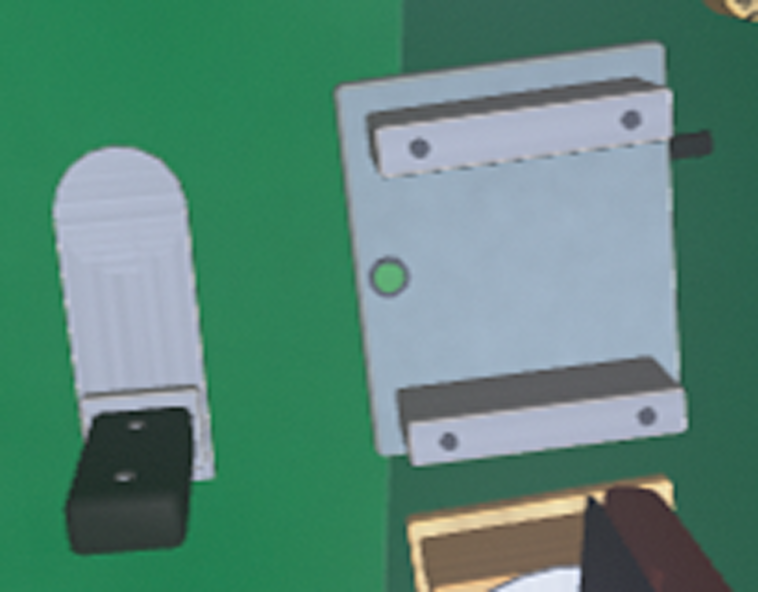

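```bash
cat > fit.py <<'E'
from h import *
import pickle
from scipy.optimize import least_squares
def fit(p,obs,x0):
    # obs: (uv, local x or None, local y or None, z)
    def res(v):
        c,s=np.cos(v[2]),np.sin(v[2]); r=[]
        for uv,lx,ly,z in obs:
            d=onplane(p,uv,z)[0][:2]*1000-v[:2]; a=c*d[0]+s*d[1]; b=-s*d[0]+c*d[1]
            if lx is not None: r.append(a-lx)
            if ly is not None: r.append(b-ly)
        return np.array(r)
    f=least_squares(res,x0,loss="soft_l1"); return f.x.round(1)[:2],np.degrees(f.x[2]).round(2),res(f.x).round(1)
if __name__=="__main__":
    p=pickle.load(open("c.pkl","rb"))
    k=lambda u,v:(u/3.7+215-.4,v/3.7+115-.4)
    print("scale",fit(p,[(k(374,129),-45,56,.05),(k(669,89),45,56,.05),(k(671,138),45,40,.05),(k(384,179),-45,40,.05),
      (k(407,424),-45,-40,.05),(k(685,387),45,-40,.05),(k(686,430),45,-56,.05),(k(413,466),-45,-56,.05)],[568,176,.1]))
    print("lifter",fit(p,[(k(118,147),101,None,.004),(k(212,478),-23,-23,.004),(k(55,215),None,23,.004),(k(78,380),None,23,.004),
      (k(188,215),None,-23,.004),(k(204,380),None,-23,.004),(k(70,510),10,18,.09),(k(188,503),10,-18,.09)],[447,115,1.7]))
E
python3 fit.py
```

```text
scale (array([570.4, 172.1]), np.float64(7.96), array([ 0.5, -0.5, -0.7, -1. , -0.9,  0.2,  1.8, -0.1,  0.3, -0.2, -0.4,
       -0.1, -0.8,  1.1,  0.7,  1. ]))
lifter (array([444.8, 106.7]), np.float64(95.35), array([ 1.2,  2.6,  2.1, -0.3, -0.3,  0.4,  1.1, -1.3, -1.7, -2.3, -0.8]))
```

Run:
```python
from h import *
manip.goto([.5,.30,.26],down(0))
p=cam("wrist")
m,c=mask(p,"panel"); print(c,rect(p,m,.054))
q=cv2.boxPoints(cv2.minAreaRect(contour(m).astype(np.float32)));print(q)
cv2.imwrite("pics/e.png",p["image"])
manip.goto([.445,.08,.2],down(np.radians(95.35)))
print(status.read_joints(),status.read_time_s())
p=cam("wrist"); cv2.imwrite("pics/f.png",p["image"]);import pickle; pickle.dump(p,open("f.pkl","wb"))
m,c=mask(p,"lifter_grip"); print(c, m is not None and rect(p,m,.004))
a=cv2.imread("pics/e.png");cv2.imwrite("pics/ef.png",cv2.resize(np.hstack([a[:,130:480],p["image"]]),None,fx=.87,fy=.87))
```

```text
0.77 (array([539.5, 345.9]), array([ 79.6, 129.3]), 4.5)
[[276.2879    63.386078]
 [360.78723   57.126877]
 [370.70807  191.0587  ]
 [286.20874  197.3179  ]]
[ 1.02508254e-01 -3.13427354e-01  1.64515242e+00  6.65056570e-05
  1.80903511e+00 -1.56090205e+00] 4.6583
0.84 (array([452.4, 147.8]), array([ 71.2, 123.6]), 4.3)
```

View pics/ef.png

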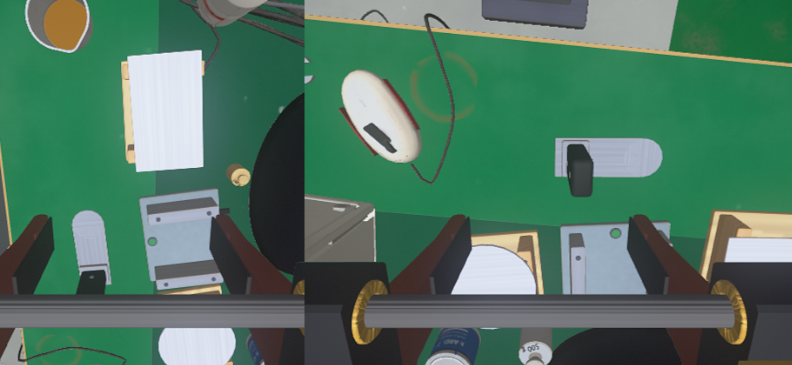

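Left view: panel whole at (166,110). Right view: lifter with blade from (556,138) to (662,158) and handle at (580,170). I refine the lifter's pose from these and grip it.

```bash
python3 - <<'E'
from fit import *
p=pickle.load(open("f.pkl","rb"))
m,c=None,0
k=lambda u,v:((u+.5)/.87-350-.5,(v+.5)/.87-.5)
print(fit(p,[(k(556,138),-23,23,.004),(k(556,177),-23,-23,.004),(k(662,158),101,None,.004),(k(630,138.5),None,23,.004),(k(630,177),None,-23,.004)],[445,107,1.66]))
E
python3 - <<'E'
from h import *
yaw=np.radians(95); x,y=.4450,.1072
manip.goto([x,y,.16],down(yaw))
manip.move_l([x,y,.0413],feed=.12,threshold=8)
effector.move_gripper(0.0,f_grip=40)
print(status.read_opening(),status.read_grasp_force(),status.read_tcp_pos(),status.read_contact_force(),status.read_time_s())
E
```

```text
(array([444. , 109.4]), np.float64(95.12), array([ 0.3, -0.1,  0.7,  0.2, -1.8, -0.4,  0.3]))
0.019959621210159578 39.99973475933075 [0.4449968  0.10735851 0.04131901] [0.08869417 1.39009668 1.01627657] 7.2583
```

Run:
```python
from h import *
P=np.array([.5393,.3463]); a=np.radians(4.5); u=np.array([np.cos(a),np.sin(a)])
H=.0413; q=down(a)
manip.move_l([.445,.1072,.18],feed=.15)
f0=status.read_contact_force()
manip.goto([.39,.2,.18],q)
g=P-.175*u
manip.move_l([*g,.16],feed=.2)
manip.move_l([*g,H+.028],feed=.15)
f0=np.array(status.read_contact_force())
print(manip.move_l([*(P-.06*u),H+.028],feed=.08,threshold=6),status.read_tcp_pos(),status.read_contact_force()-f0,status.read_time_s())
p=cam("side");cv2.imwrite("pics/g.png",cv2.resize(p["image"][170:320,130:370],None,fx=3,fy=3))
```

```text
False [0.47914984 0.34166705 0.06939142] [-0.99118706  0.10233334 -0.4940931 ] 13.1
```

View pics/g.png

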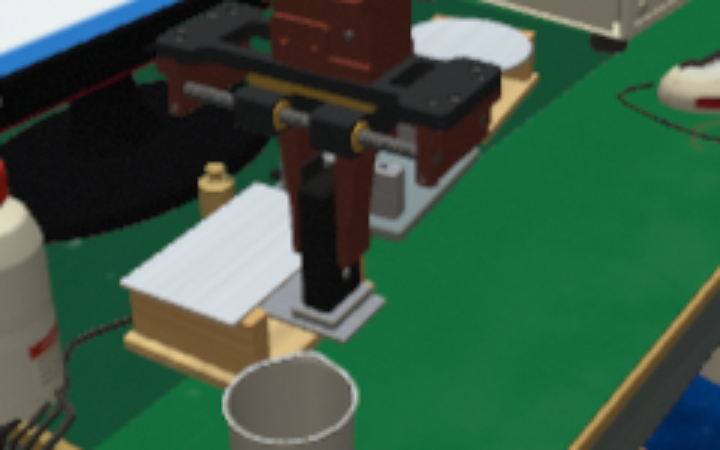

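The blade is under the panel, at (290,300) in the crop, clear of the bars, and the handle stands off the panel's edge. I lift and carry.

Run:
```python
from h import *
x,y,z=status.read_tcp_pos(); H=.0413
f0=np.array(status.read_contact_force())
manip.move_l([x,y,H+.052],feed=.03); 
manip.move_l([x,y,H+.075],feed=.06); manip.pause(.3)
print("dF",status.read_contact_force()-f0)
P=np.array([.5393,.3463]);S=np.array([.5704,.1721]);d=np.radians(7.96-4.5)
c,s=np.cos(d),np.sin(d)
t=S+np.array([[c,-s],[s,c]])@(np.array([x,y])-P)
manip.move_l([*t,H+.075],down(np.radians(7.96)),feed=.08); manip.pause(.3)
print(t,status.read_tcp_pos(),status.read_time_s())
for n in ["scene","side"]:
    p=cam(n); m,_=mask(p,"panel"); print(n,_, m is not None and rect(p,m,.083)); cv2.imwrite(f"pics/h_{n}.png",p["image"])
a=[cv2.imread(f"pics/h_{n}.png")[160:280,180:320] for n in ["scene","side"]]
cv2.imwrite("pics/h.png",cv2.resize(np.hstack(a),None,fx=2.8,fy=2.8,interpolation=cv2.INTER_CUBIC))
```

```text
dF [ 0.28204925  0.74649061 -3.4500574 ]
[0.51064092 0.16386446] [0.51061731 0.1639295  0.11628797] 17.6417
scene 0.91 (array([568.8, 175.6]), array([ 81. , 136.7]), 7.7)
side 0.81 (array([567. , 178.1]), array([ 85.4, 134.4]), 7.1)
```

View pics/h.png

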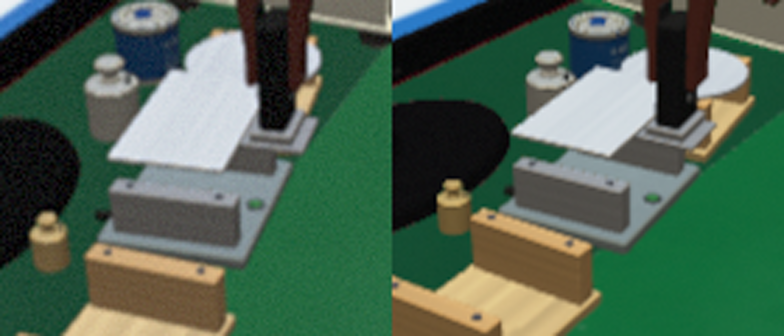

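The panel sits square on the blade above the scale, with its near edge at (170,160) in the left crop. I lower it, draw the blade out and check from the wrist before parking.

Run:
```python
from h import *
x,y,z=status.read_tcp_pos(); H=.0413; a=np.radians(7.96); u=np.array([np.cos(a),np.sin(a)])
f0=np.array(status.read_contact_force())
manip.move_l([x,y,H+.050],feed=.06)
manip.move_l([x,y,H+.036],feed=.025); manip.pause(.2)
print("dF",status.read_contact_force()-f0)
g=np.array([x,y])-.13*u
print(manip.move_l([*g,H+.036],feed=.08,threshold=6),status.read_contact_force()-f0)
p=cam("wrist"); cv2.imwrite("pics/i.png",p["image"])
import pickle; pickle.dump(p,open("i.pkl","wb"))
for n in ["scene","side"]:
    p=cam(n); m,_=mask(p,"panel"); print(n,_, m is not None and rect(p,m,.054)); cv2.imwrite(f"pics/i_{n}.png",p["image"])
print(status.read_time_s())
b=[cv2.imread(f"pics/i_{n}.png")[185:265,195:300] for n in ["scene","side"]]
b=np.vstack([cv2.resize(k,None,fx=2.85,fy=2.85,interpolation=cv2.INTER_CUBIC) for k in b])
w=cv2.imread("pics/i.png");w=cv2.resize(w,(500,375));w=np.vstack([w,np.zeros((len(b)-375,500,3),np.uint8)])
cv2.imwrite("pics/j.png",np.hstack([w,b]))
```

```text
dF [-0.43005447 -0.13813373  0.00676604]
False [ 0.48655702 -0.09924849 -0.49362303]
scene 0.67 (array([569.9, 174.5]), array([ 81.2, 134. ]), 9.2)
side 0.89 (array([566.9, 178.2]), array([ 79.5, 133. ]), 7.8)
21.3417
```

View pics/j.png

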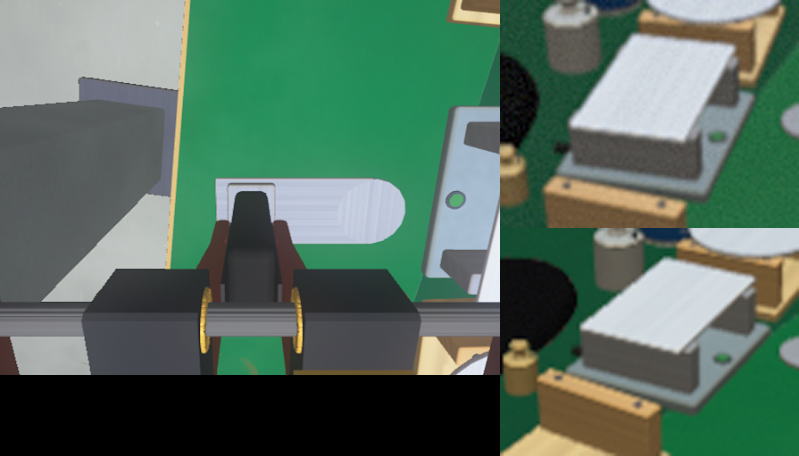

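The panel lies on both scale bars, about evenly overhanging, and the blade tip (405,210) is clear of the scale base. I set the lifter down here, then check from above.

Run:
```python
from h import *
x,y,z=status.read_tcp_pos(); H=.0413
manip.move_l([x,y,H+.008],feed=.12)
print(manip.move_l([x,y,H-.002],feed=.02,threshold=3),status.read_tcp_pos(),status.read_contact_force())
effector.move_gripper(.06); manip.pause(.2)
manip.move_l([x,y,.2],feed=.15)
manip.goto([.48,.14,.26],down(0))
p=cam("wrist"); cv2.imwrite("pics/k.png",p["image"])
import pickle; pickle.dump(p,open("k.pkl","wb"))
m,c=mask(p,"panel"); print(c,rect(p,m,.054)); print(cv2.boxPoints(cv2.minAreaRect(contour(m).astype(np.float32))))
m,c=mask(p,"scale"); print(c)
m,c=mask(p,"disc"); print("disc",c,m is not None and rect(p,m,.054))
print(status.read_time_s(),x,y)
i=p["image"][20:280,230:450];cv2.imwrite("pics/k2.png",cv2.resize(i,None,fx=2.3,fy=2.3,interpolation=cv2.INTER_CUBIC))
```

```text
True [0.38233892 0.14598014 0.04123216] [0.80695729 0.40658985 3.78649897]
0.96 (array([570.8, 171.6]), array([ 81.6, 130.5]), 7.7)
[[326.21454  78.26163]
 [410.87878  70.65137]
 [422.9544  204.99289]
 [338.29016 212.60315]]
0.78
disc 0.65 (array([612.4,  41.5]), array([ 53.7, 105.5]), 38.6)
25.1083 0.38198310761710463 0.1458793988482029
```

View pics/k2.png

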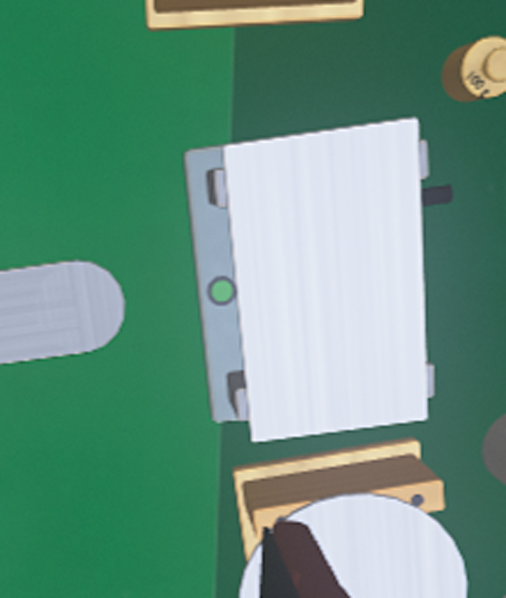

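The panel lies square and centred: each bar shows about 10 px at both ends, and it measures within 1 mm and 0.3° of the scale. The lifter lies flat and clear.

```bash
python3 -c "
from rig import finish_job
print(finish_job())"
```

```text
the job is handed in; nothing more can be done
None
```

The job is handed in at about 25 s of the 58 s allowed. The panel sits on the scale bars, measured within 1 mm and 0.3° of centred and square. The lifter stands flat on the bare table, and the round plate was not touched.

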